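# Demagnetise a bearing ball over the coil

## Robot

A 6-joint arm with a two-finger parallel gripper is mounted at the origin on a cart in front of the work surface, level with it; the furniture and walls round the work are solid. World frame = base frame: x ahead of the robot, y to its left, z up, the work surface at z = 0. Lengths are in m, angles in rad, forces in N, time in s.
With the tool pointing down it reaches from about 0.35 to 0.975 m from the base axis. Payload 4.9 kg.
Tool frame: the origin (TCP) lies midway between the tips of the shut fingers; the grasp point (between the pads) lies ctrl.grip_point_offset behind it (ctrl.grip_point_offset is the distance from the TCP to the grasp point, in m); x points along the fingers, y is the direction in which the jaws open and shut, and the axes are right-handed (so a half turn about x gives the same grasp; the last joint's range is limited). The gripper opens to 85 mm and grips with 20 to 120 N. Pads are 22 mm wide; open, the fingers measure 114 mm over their backs; the gripper's body (76 mm by 85 mm) begins 54 mm behind the grasp point. The pads swing forward as they close: fully open they stand 13 mm farther back than shut.
Start: joints at [1.134, 0.053, 1.613, -0, 1.476, -0.119], TCP at [0.195, 0.594, 0.231] pointing down, gripper open.
Joint ranges: [-3.01, 3.01], [-1.01, 2.22], [0.06, 2.58], [-1.02, 4.17], [0.09, 2.62], [-3.14, 3.14]. Speed limits (rad/s): [2.57, 2.57, 3.14, 3.14, 3.14, 3.14].

## Interface

Orientations are given as a rotation vector (axis times angle).
In Python, from station import ctrl gives the robot as it stands. The module is installed in compiled form; this text tells all that it offers.
- The arm moves only by the tool drive_tool, never from a script. Its argument "commands" is text: rows parted by semicolons, each of 5 numbers parted by spaces: the closure, from -1 (fully open) to 1 (shut), so that 0 is half open, then the shift along the tool's x, y, z in units of 40 mm (1.0 is 40 mm), then the turn about the tool's x in units of 5 degrees (1.0 is 5 degrees). A call has 1 to 8 rows; each row is the pose to reach, as a shift and turn from the pose commanded when the call began, along the tool's axes at that moment; what a row does not reach only later rows make up. A row lasts 1/12 s, in which the tool goes at most 41.7 mm and 7.16 degrees, less where a joint would pass 70% of its speed; a pose out of reach is approached as far as the arm can. A call with a gripper value outside its range is refused whole. The fingers move at their own pace and stop on an object; "newtons" is the grip in N (left out, the last holds). Time passes only in rows, so rows that repeat a pose let the fingers close. It gives the time, the measured TCP pose, the force and the opening at its end, in the units of the state.
- ctrl.get_obs(): the state, without advancing time (a new reading comes with each control period).
- ctrl.get_image(name): name is "scene" or "top" or "wrist"; returns (picture, depth): 400x640x3 uint8, blue, green, red; 400x640 float32, m along the optical axis (not along the pixel's ray), 0 where there is no reading.
- ctrl.camera_info(name): a dict with "K" (3x3 intrinsics, pixels), "T" (4x4, takes a point from camera to world coordinates). Camera axes: x right, y down, z forward; pixel columns grow to the right and rows downward; lengths in m; the calibration is good to about 2 mm. A picture is of the moment at which its call begins: read the wrist's pose just before it. camera_info takes no time and is no camera call; for the wrist camera it gives the pose at the moment of the call.
- ctrl.finish_job(): hands the job in, once; it reports no verdict.
The state is a dict: "t": time; "q": joint angles; "dq": joint speeds; "effort": joint torques, N m; "tool_pos": TCP position; "tool_rot": TCP orientation; "contact_force": force on the tool from outside, world axes, zero at the start; "wrist_torque": the same for the moment, N m; "opening": finger opening in m.
Only numpy, scipy, OpenCV 4.12 (cv2) and the standard library are available. Lean on these libraries where they do the work, as an engineer would, in place of code of your own. Each camera call takes 0.05 s, during which the arm holds its last target.

## Task

Set up the small demagnetiser and treat the steel ball: first seat the loose black coil head fully home on the two pegs of its grey foot and let go of it. Then pick up the tray by its upright grip, keeping the ball in its pocket and the tray level all the way, bring the ball centred over the coil about 5 cm above it, and finish there, still holding the tray level and still, touching nothing else with it. Leave the other things on the table where they are.

Things in the scene. Friction and masses are not known exactly. Their poses are not given: they have to be found in the camera images.
- foot: Foot of the demagnetiser: flat grey slab 100 (x) x 140 (y) x 20 mm, fixed to the table. Origin at the centre of its underside, z up. Two steel pegs, 9 mm diameter and 14 mm high (their top 4 mm tapered), stand on its top at y = -30 and y = +30 mm, x = 0.
- foot_seat (a point): Point midway between the two pegs on the foot's top face, 20 mm above the table; the centre of the seated coil head's underside belongs here. Axes as foot.
- coil_head: Loose black coil head, a block 46 (x) x 96 (y) x 45 mm with a grey disc of copper winding (42 mm diameter, 4 mm high) on its top; stands upright; 0.25 to 0.49 kg. Origin at the centre of its underside, z up. Two holes 13 mm in diameter and 20 mm deep in the underside at y = -30 and +30 mm, x = 0, fit over the foot's pegs (2 mm play all round); it fits either way round (half turn). Grasp it across its 46 mm width (x), from above.
- coil_head_center (a point): Centre of the coil head's block, 22.5 mm above its underside. Axes as coil_head.
- coil_head_bottom (a point): Centre of the coil head's underside.
- coil_top (a point): Centre of the top of the winding disc, 49 mm above the coil head's underside.
- tray: Loose flat aluminium tray, plate 62 (x) x 146 (y) x 6 mm, 0.22 kg. Origin at the centre of its underside, z up. In the middle stands a black upright grip, 14 mm thick (x) x 40 mm long (y), up to 60 mm above the underside. On each side of the grip, at y = +45 and y = -45 mm, is a round pocket: 28 mm inside diameter, lip 3 mm high on the plate's top. The ball lies in the +y pocket, the other one is empty.
- tray_grip (a point): Point to grasp: in the grip, 42 mm above the tray's underside, on its centre line. Axes as tray; close the fingers along x (14 mm).
- tray_pocket (a point): Centre of the pocket that carries the ball, at the height of the ball's centre: y = +45 mm, 16 mm above the tray's underside.
- ball_center (a point): Centre of the loose steel ball, 20 mm in diameter, 33 g; it can roll about 7 mm each way inside its pocket and leaves over the lip if tilted by more than about 40 degrees or jerked.
- bench_psu: Obstacle that never moves: black power supply 165 mm high, slanted, right of the middle, between the foot and the right of the table, where a 2 mm mat lies. Origin on its underside; it spans -136 mm (knobs) to +79 mm along its x, 42 mm each way along y; its front comes to 0.48 m ahead of the robot. Carry things above it or round its front. A magnifier lamp stands farther back.
- capacitor: Bystander: dark blue upright can, 16 mm diameter, 43 mm high with its leads. Origin under its centre.
- heatsink: Bystander: pale finned heatsink 26 x 32 x 14 mm. Origin under its centre.
- toroid: Bystander: copper-wound ring, 24 mm diameter, 11 mm high. Origin under its centre.
- wick_reel: Bystander: small flat blue reel, 42 x 68 x 10 mm with its tail. Origin under its centre.

How it is judged:
On the way, in this order (a step that is already met when the one before it is completed fails the run):
1. the coil head sits fully home on the foot's pegs, let go (horizontal distance between coil_head_bottom and foot_seat below 0.005 m and z of coil_head_bottom in the frame of foot_seat between -0.003 and 0.003 m and angle between the x axis of coil_head and the x axis of foot, either way round below 0.1 rad and angle between coil_head's own z axis and vertical below 0.05 rad and contact force between the fingers and coil_head below 0.1 N), for 0.3 s.
2. the tray is lifted off the table in the fingers with the ball in its pocket (height (world z) of tray above 0.04 m and contact force between the fingers and tray above 1 N and distance between ball_center and tray_pocket below 0.013 m), for 0.2 s.
At the end, for the whole second after the job is handed in: Coil head home on the pegs (5 mm sideways, 3 mm in height, 0.1 rad), untouched; tray in the fingers, level within 0.12 rad, still, its underside 20 to 90 mm above the coil's top, touching neither head nor foot; ball in its pocket, within 25 mm sideways of the coil's centre (all of step 1 and distance between ball_center and tray_pocket below 0.013 m and contact force between the fingers and tray above 1 N and contact force between tray and coil_head below 0.05 N and contact force between tray and foot below 0.05 N and horizontal distance between ball_center and coil_top below 0.025 m and z of tray in the frame of foot_seat between 0.069 and 0.139 m and angle between tray's own z axis and vertical below 0.12 rad and linear speed of tray below 0.03 m/s and angular speed of tray below 0.2 rad/s); the arm keeps its last pose, push and grip.
It fails at once if the ball leaves its pocket (distance between ball_center and tray_pocket above 0.02 m).
It fails at once if the tray is tipped far from level (angle between tray's own z axis and vertical above 0.5 rad).
It fails at once if a bystander is knocked away (distance of any of capacitor, heatsink, toroid, wick_reel from where it was at the start of the episode above 0.03 m).
It also fails if it takes over 72 s, if anything falls off the work surface, if the arm or the gripper's body presses on something with over 40 N, if the wrist force passes 120 N, or if a joint passes its speed limit or range.

## Working session

There is one attempt and no reset: what is moved stays moved. The work goes in short steps, Python scripts to look and compute and a tool call to move; the robot and the scene stay as the last step left them, time stands still between calls to the robot, and variables do not carry over. Pictures are saved under pics/ and viewed, and the job is handed in when it is done.

Besides the shell and the picture viewer there is one more tool, called after "Emit:" as name(argument=value, ...) on one line, values as JSON. drive_tool: Moves the arm, as the interface text tells. Its arguments: {"type":"object","properties":{"commands":{"type":"string"},"newtons":{"type":"number"}},"required":["commands"]}

```bash
mkdir -p pics; cat > look.py <<'E'
from station import ctrl
import cv2,numpy as np,sys
for n in sys.argv[2:]:
    T=ctrl.camera_info(n)
    im,d=ctrl.get_image(n)
    cv2.imwrite(f'pics/{sys.argv[1]}_{n}.png',im)
    np.savez(f'pics/{sys.argv[1]}_{n}.npz',im=im,d=d,K=T['K'],T=T['T'])
o=ctrl.get_obs();print({k:np.round(v,4) for k,v in o.items()},ctrl.grip_point_offset)
E
python3 look.py a scene top wrist
```

```text
{'t': np.float64(0.15), 'q': array([ 1.134 ,  0.0532,  1.614 , -0.    ,  1.476 , -0.119 ]), 'dq': array([-0.0006, -0.0018, -0.0045,  0.0007, -0.0015, -0.0012]), 'effort': array([ 9.00000e-04, -3.94246e+01, -3.70719e+01, -1.00000e-04,
        4.70000e-03, -0.00000e+00]), 'tool_pos': array([0.1951, 0.5933, 0.2303]), 'tool_rot': array([ 0.2482,  1.5568, -0.2507]), 'contact_force': array([-0.3007, -0.1914,  0.1089]), 'wrist_torque': array([-0.0244,  0.0103, -0.0254]), 'opening': np.float64(0.0855)} 0.0187
```

View pics/a_scene.png

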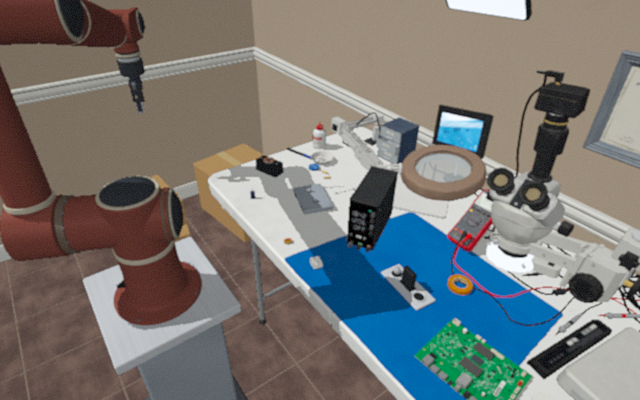

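View pics/a_top.png

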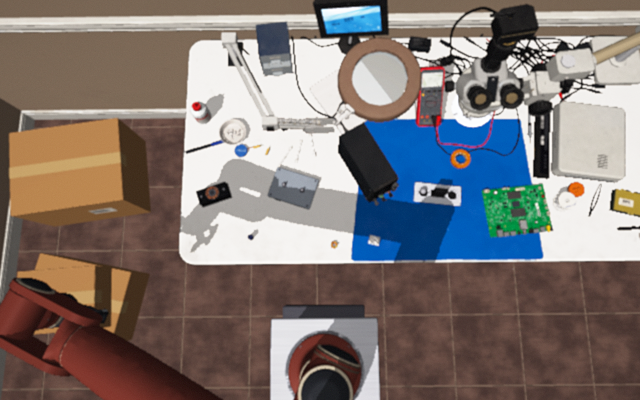

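View pics/a_wrist.png

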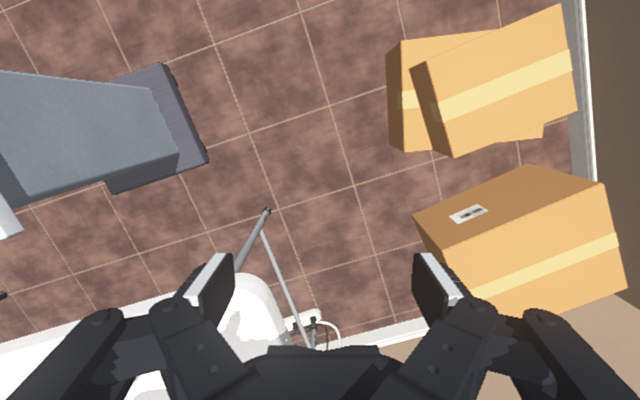

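The top view shows the head at about (214,193), the foot at (295,187) with its pegs, the PSU at (368,163), and the tray at (437,193) with the ball. Next I'll zoom in and measure.

```bash
cat > h.py <<'E'
import numpy as np,cv2
def load(n):
    z=np.load(f'pics/{n}.npz'); return z['im'],z['d'],z['K'],z['T']
def onplane(K,T,uv,z):
    r=T[:3,:3]@np.linalg.inv(K)@np.array([uv[0],uv[1],1.]); c=T[:3,3]
    return c+r*(z-c[2])/r[2]
def proj(K,T,p):
    q=np.linalg.inv(T)@np.append(p,1); q=K@q[:3]; return q[:2]/q[2]
E
python3 - <<'E'
from h import *
im,d,K,T=load('a_top'); print(K,T.round(3))
a=cv2.resize(im[165:225,185:325],None,fx=5.7,fy=5.7,interpolation=cv2.INTER_CUBIC)
b=cv2.resize(im[170:220,400:475],None,fx=5.7,fy=5.7,interpolation=cv2.INTER_CUBIC)
cv2.imwrite('pics/c1.png',a);cv2.imwrite('pics/c2.png',b)
print(d[150:200:10,214],d[187,295],d[240,270])
for uv,z in [((214,193),.049),((295,187),.02),((437,193),.006),((368,163),.165),((252,236),.04),((335,243),.01),((374,240),.014),((242,151),.01)]: print(uv,onplane(K,T,uv,z).round(3))
E
```

```text
[[463.93589376   0.         319.18224766]
 [  0.         463.93589376 194.07368182]
 [  0.           0.           1.        ]] [[-0.01  -0.979  0.202  0.233]
 [-1.     0.011  0.003  0.007]
 [-0.005 -0.202 -0.979  1.439]
 [ 0.     0.     0.     1.   ]]
[1.5001581 1.4943031 1.4865992 1.4807898 1.4271518] 1.4588884 1.4412738
(214, 193) [0.526 0.333 0.049]
(295, 187) [0.549 0.087 0.02 ]
(437, 193) [ 0.528 -0.36   0.006]
(368, 163) [ 0.584 -0.129  0.165]
(252, 236) [0.394 0.215 0.04 ]
(335, 243) [ 0.373 -0.036  0.01 ]
(374, 240) [ 0.381 -0.156  0.014]
(242, 151) [0.671 0.257 0.01 ]
```

View pics/c1.png

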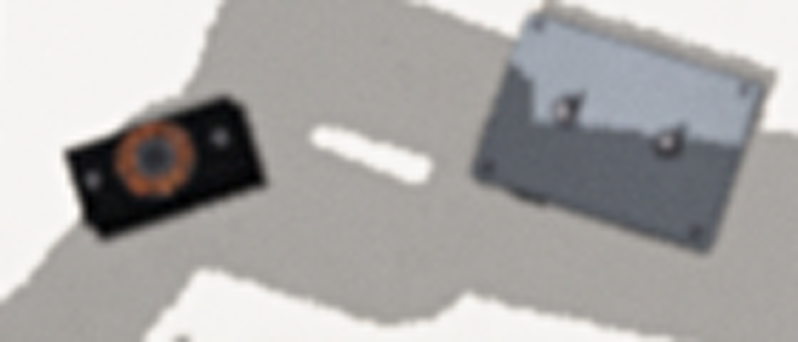

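View pics/c2.png

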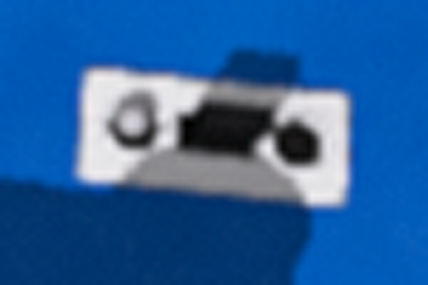

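```bash
cat >> h.py <<'E'
from scipy.spatial.transform import Rotation as R
def plan(obs,tcp,jawdeg):
    """shift/turn for tcp target and jaw (tool y) direction deg in world, tool straight down"""
    M=R.from_rotvec(obs['tool_rot']).as_matrix()
    s=M.T@(np.array(tcp)-obs['tool_pos'])/0.04
    cur=np.degrees(np.arctan2(M[1,1],M[0,1]))
    # turn about tool x (down): positive turn => world yaw decreases
    dd=(cur-jawdeg+90)%180-90
    print('tool axes\n',M.round(3),'cur jaw',cur.round(2),'shift units',s.round(3),'turn deg',round(dd,2),'units',round(dd/5,3), 'q6',obs['q'][5].round(2))
E
python3 - <<'E'
from h import *; from station import ctrl
im,d,K,T=load('a_top')
print('head',onplane(K,T,(185+155/5.7,165+160/5.7),.049))
c=[onplane(K,T,(185+u/5.7,165+v/5.7),.02) for u,v in [(530,10),(770,80),(710,250),(475,180)]]
print('foot',np.mean(c,0),[np.linalg.norm(c[i]-c[i-1]).round(3) for i in range(4)])
c=[onplane(K,T,(185+u/5.7,165+v/5.7),.045) for u,v in [(65,150),(235,95),(267,185),(100,240)]]
print('head',np.mean(c,0),[np.linalg.norm(c[i]-c[i-1]).round(3) for i in range(4)])
print('tray')
c=[onplane(K,T,(400+u/5.7,170+v/5.7),.008) for u,v in [(83,68),(350,92),(346,207),(78,184)]]
print(np.mean(c,0),[np.linalg.norm(c[i]-c[i-1]).round(3) for i in range(4)])
W=ctrl.camera_info('wrist');print(W['K'],W['T'].round(3));ob=ctrl.get_obs()
M=R.from_rotvec(ob['tool_rot']).as_matrix();print('cam in tool',(M.T@(W['T'][:3,3]-ob['tool_pos'])).round(3),(M.T@W['T'][:3,:3]).round(3))
plan(ob,[.525,.333,.231],18)
E
```

```text
head [0.52602707 0.33879679 0.049     ]
foot [0.54658626 0.08983078 0.02      ] [np.float64(0.1), np.float64(0.139), np.float64(0.101), np.float64(0.135)]
head [0.52278766 0.33320712 0.045     ] [np.float64(0.054), np.float64(0.096), np.float64(0.053), np.float64(0.093)]
tray
[ 0.52360961 -0.3613453   0.008     ] [np.float64(0.066), np.float64(0.148), np.float64(0.065), np.float64(0.147)]
[[302.23187928   0.         322.76374657]
 [  0.         302.23187928 200.44577223]
 [  0.           0.           1.        ]] [[ 0.312  0.91   0.274  0.125]
 [ 0.95  -0.298 -0.092  0.617]
 [-0.002  0.289 -0.957  0.373]
 [ 0.     0.     0.     1.   ]]
cam in tool [-0.143  0.001 -0.074] [[ 0.    -0.289  0.957]
 [ 1.     0.     0.   ]
 [-0.     0.957  0.289]]
tool axes
 [[-0.001  0.312  0.95 ]
 [-0.001  0.95  -0.312]
 [-1.    -0.002 -0.   ]] cur jaw 71.79 shift units [-0.013 -3.603  9.868] turn deg 53.79 units 10.758 q6 -0.12
```

Emit:
drive_tool(commands="-1 0 -1.8 4.9 5.4; -1 0 -1.8 4.9 5.4; -1 0 -1.8 4.9 5.4; -1 0 -1.8 4.9 5.4; -1 0 -1.8 4.9 5.4; -1 0 -1.8 4.9 5.4")

```text
t: 0.65
tool_pos: [0.3637, 0.4599, 0.231]
tool_rot: [0.621, 1.477, -0.623]
contact_force: [-0.6, -0.1, -0.5]
opening: 0.0854
```

```bash
python3 -c "
from h import *; from station import ctrl
plan(ctrl.get_obs(),[.525,.334,.231],18)"
```

```text
tool axes
 [[ 0.002  0.715  0.7  ]
 [-0.002  0.7   -0.715]
 [-1.    -0.     0.003]] cur jaw 44.39 shift units [0.014 0.68  5.07 ] turn deg 26.39 units 5.278 q6 0.0
```

Emit:
drive_tool(commands="-1 0 0.7 5.05 5.3; -1 0 0.7 5.05 5.3; -1 0 0.7 5.05 5.3; -1 0 0.7 5.05 5.3; -1 0 0.7 5.05 5.3; -1 0 0.7 5.05 5.3; -1 0 0.7 5.05 5.3; -1 0 0.7 5.05 5.3")

```text
t: 1.32
tool_pos: [0.5206, 0.3407, 0.2308]
tool_rot: [0.97, 1.345, -0.972]
contact_force: [0.2, -0.2, 0.1]
opening: 0.0853
```

```bash
python3 look.py b wrist;python3 -c "
from h import *; from station import ctrl
plan(ctrl.get_obs(),[.525,.334,.231],18)"
```

```text
{'t': np.float64(1.3667), 'q': array([4.6070e-01, 4.6700e-02, 1.6197e+00, 5.0000e-04, 1.4760e+00,
       1.4020e-01]), 'dq': array([ 0.0135, -0.0089,  0.0029, -0.0014,  0.0002, -0.0018]), 'effort': array([-8.55800e-01, -3.88187e+01, -3.71501e+01, -3.33000e-02,
       -9.70000e-03,  2.10000e-03]), 'tool_pos': array([0.5202, 0.3412, 0.2309]), 'tool_rot': array([ 0.9697,  1.3447, -0.9705]), 'contact_force': array([-0.0829,  0.2442,  0.7404]), 'wrist_torque': array([-0.0053, -0.0323,  0.0283]), 'opening': np.float64(0.0855)} 0.0187
tool axes
 [[-0.001  0.949  0.315]
 [ 0.     0.315 -0.949]
 [-1.    -0.001 -0.   ]] cur jaw 18.36 shift units [-0.002  0.057  0.208] turn deg 0.36 units 0.072 q6 0.14
```

View pics/b_wrist.png

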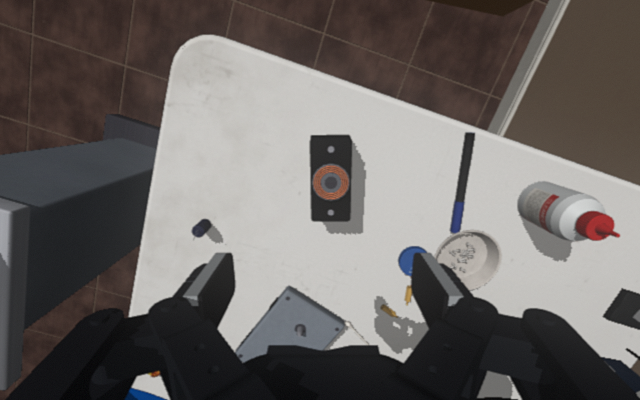

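The wrist view shows the head at about (331,178), nearly aligned with the jaws. The capacitor is at (201,228) and the reel at (412,262). Now I'll measure the head precisely.

```bash
cat > headm.py <<'E'
from h import *; import sys
im,d,K,T=load(sys.argv[1])
zt=float(sys.argv[2]) if len(sys.argv)>2 else .045
x0,y0,x1,y1=[int(v) for v in sys.argv[3:7]] if len(sys.argv)>3 else (290,115,385,245)
hs=cv2.cvtColor(im,cv2.COLOR_BGR2HSV)
# disc (copper)
m=((hs[...,1]>80)&(hs[...,2]>90)&((hs[...,0]<20)))
dark=(im.max(2)<70)
s=np.zeros_like(m);s[y0:y1,x0:x1]=1
cs,_=cv2.findContours(((m&s)*255).astype(np.uint8),0,2)
if cs:
    c=max(cs,key=cv2.contourArea);(cx,cy),(a,b),an=cv2.fitEllipse(c)
    print('disc px',cx,cy,a,b,'world',onplane(K,T,(cx,cy),zt+.004).round(4))
cs,_=cv2.findContours((((dark|m)&s)*255).astype(np.uint8),0,2)
c=max(cs,key=cv2.contourArea)
ps=np.array([onplane(K,T,p[0],zt)[:2] for p in c])
(r)=cv2.minAreaRect((ps*1000).astype(np.float32));print('rect mm',r)
bx=cv2.boxPoints(r);print('box',bx.round(1).tolist())
# small holes/screws
g=cv2.cvtColor(im,cv2.COLOR_BGR2GRAY)
E
python3 headm.py b_wrist
python3 - <<'E'
from h import *
im,d,K,T=load('b_wrist')
cv2.imwrite('pics/c3.png',cv2.resize(im[125:235,290:385],None,fx=5,fy=5,interpolation=cv2.INTER_CUBIC))
print(onplane(K,T,(331,149),.045),onplane(K,T,(331,212),.045))
# depth check on block top
for (u,v) in [(331,160),(320,200),(340,200),(270,150)]:
    p=T@np.append(d[v,u]*(np.linalg.inv(K)@[u,v,1]),1); print(u,v,p[:3].round(4))
E
```

```text
disc px 330.5453186035156 182.09609985351562 33.58633804321289 34.21676254272461 world [0.5295 0.3409 0.049 ]
rect mm ((528.9244995117188, 343.0621643066406), (44.20417022705078, 96.63699340820312), 18.58704376220703)
box [[492.6000061035156, 381.79998779296875], [523.4000244140625, 290.20001220703125], [565.2999877929688, 304.29998779296875], [534.5, 395.8999938964844]]
[0.5185464 0.3749352 0.045    ] [0.54169184 0.30680545 0.045     ]
331 160 [0.5224 0.3636 0.045 ]
320 200 [0.5252 0.3165 0.045 ]
340 200 [0.5467 0.3237 0.0452]
270 150 [0.4507 0.3453 0.0007]
```

View pics/c3.png

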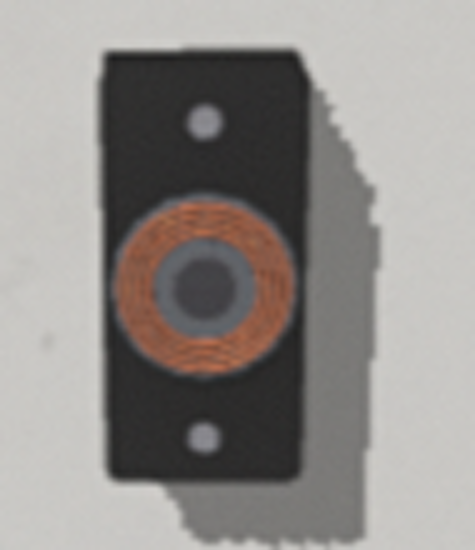

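```bash
python3 -c "
from h import *; from station import ctrl
plan(ctrl.get_obs(),[.530,.341,.008],18.6)"
```

```text
tool axes
 [[-0.001  0.949  0.315]
 [ 0.     0.315 -0.949]
 [-1.    -0.001 -0.   ]] cur jaw 18.36 shift units [5.573 0.236 0.083] turn deg -0.24 units -0.048 q6 0.14
```

Emit:
drive_tool(commands="-1 1 0.24 0.08 -0.05; -1 2 0.24 0.08 -0.05; -1 3 0.24 0.08 -0.05; -1 3.6 0.24 0.08 -0.05; -1 4 0.24 0.08 -0.05; -1 4 0.24 0.08 -0.05; -1 4 0.24 0.08 -0.05")

```text
t: 1.95
tool_pos: [0.5296, 0.3412, 0.0705]
tool_rot: [0.965, 1.347, -0.968]
contact_force: [0.2, -0.1, 0.3]
opening: 0.0853
```

```bash
python3 look.py c wrist;python3 -c "
from h import *; from station import ctrl
plan(ctrl.get_obs(),[.530,.341,.008],18.6)"
```

```text
{'t': np.float64(2.0), 'q': array([4.5380e-01, 2.1000e-01, 1.7184e+00, 1.0000e-04, 1.2119e+00,
       1.2850e-01]), 'dq': array([-0.0062, -0.0218, -0.0301,  0.0001, -0.0036, -0.002 ]), 'effort': array([ 6.45000e-02, -4.06281e+01, -3.16184e+01,  1.60000e-03,
        5.49000e-02,  1.10000e-03]), 'tool_pos': array([0.5311, 0.3416, 0.0724]), 'tool_rot': array([ 0.9672,  1.3452, -0.9652]), 'contact_force': array([0.5645, 0.6416, 0.6533]), 'wrist_torque': array([ 0.0101, -0.0167, -0.0287]), 'opening': np.float64(0.0855)} 0.0187
tool axes
 [[ 0.001  0.948  0.32 ]
 [ 0.001  0.32  -0.948]
 [-1.     0.001 -0.   ]] cur jaw 18.64 shift units [ 1.61  -0.032  0.007] turn deg 0.04 units 0.008 q6 0.13
```

View pics/c_wrist.png

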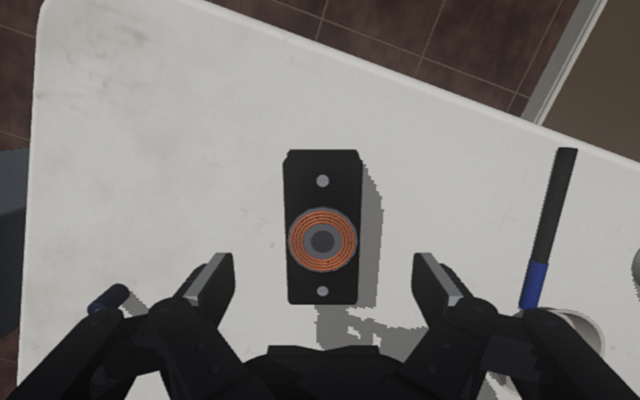

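The head sits centred between the fingers, and the capacitor is well off to the left at (110,297). I'll re-measure from this closer view.

```bash
python3 headm.py c_wrist .045 270 130 375 312; python3 - <<'E'
from h import *
im,d,K,T=load('c_wrist')
print(onplane(K,T,(322.5,181),.045),onplane(K,T,(322.5,291),.045))
E
```

```text
disc px 322.1208801269531 240.32908630371094 59.2725715637207 64.37138366699219 world [0.5293 0.3411 0.049 ]
rect mm ((528.5682373046875, 343.9557189941406), (44.801422119140625, 99.5215835571289), 18.611848831176758)
box [[491.5, 384.0], [523.2000122070312, 289.6000061035156], [565.7000122070312, 303.8999938964844], [533.9000244140625, 398.29998779296875]]
[0.51830112 0.37439988 0.045     ] [0.54139622 0.30602217 0.045     ]
```

Emit:
drive_tool(commands="-1 0.8 -0.03 0 0; -1 1.3 -0.03 0 0; -1 1.6 -0.03 0 0; -1 1.6 -0.03 0 0; -1 1.6 -0.03 0 0; -0.5 1.6 -0.03 0 0; 0 1.6 -0.03 0 0; 1 1.6 -0.03 0 0", newtons=40)

```text
t: 2.67
tool_pos: [0.5314, 0.3406, 0.0092]
tool_rot: [0.97, 1.344, -0.965]
contact_force: [-0.1, -0.5, 0.2]
opening: 0.0518
```

Emit:
drive_tool(commands="1 0 0 0 0; 1 0 0 0 0; 1 0 0 0 0; 1 0 0 0 0; 1 0 0 0 0; 1 0 0 0 0")

```text
t: 3.17
tool_pos: [0.5311, 0.3405, 0.009]
tool_rot: [0.969, 1.344, -0.966]
contact_force: [-0.8, -0.3, 6.3]
opening: 0.0455
```

```bash
python3 look.py d wrist
```

```text
{'t': np.float64(3.2167), 'q': array([4.5220e-01, 2.9220e-01, 1.7412e+00, 1.0000e-04, 1.1062e+00,
       1.2860e-01]), 'dq': array([ 0.0007,  0.0007,  0.0005,  0.0007, -0.001 , -0.0025]), 'effort': array([-1.79200e-01, -4.05251e+01, -2.89937e+01, -5.20000e-02,
       -4.40600e-01,  2.60000e-03]), 'tool_pos': array([0.5311, 0.3405, 0.009 ]), 'tool_rot': array([ 0.969 ,  1.3442, -0.966 ]), 'contact_force': array([-1.4196, -0.3717,  6.0603]), 'wrist_torque': array([-0.0812,  0.267 ,  0.0159]), 'opening': np.float64(0.046)} 0.0187
```

View pics/d_wrist.png

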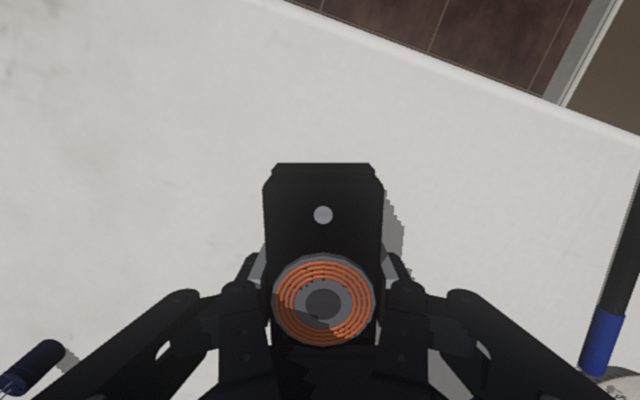

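Gripped at 46 mm. Now I'll lift it.

Emit:
drive_tool(commands="1 -0.4 0 0 0; 1 -1.2 0 0 0; 1 -2.2 0 0 0; 1 -3.2 0 0 0; 1 -4.2 0 0 0; 1 -5.2 0 0 0; 1 -6 0 0 0; 1 -6.5 0 0 0")

```text
t: 3.88
tool_pos: [0.5311, 0.3404, 0.272]
tool_rot: [0.971, 1.342, -0.963]
contact_force: [0.7, -0.4, -1.3]
opening: 0.0454
```

```bash
python3 -c "
from h import *; from station import ctrl
plan(ctrl.get_obs(),[.524,.013,.28],-16.3)"
```

```text
tool axes
 [[ 0.005  0.948  0.318]
 [ 0.002  0.318 -0.948]
 [-1.     0.006 -0.001]] cur jaw 18.54 shift units [-0.22  -2.769  7.705] turn deg 34.84 units 6.968 q6 0.13
```

Emit:
drive_tool(commands="1 -0.1 -0.3 0.8 0.6; 1 -0.2 -0.6 1.6 1.4; 1 -0.2 -0.9 2.5 2.2; 1 -0.2 -1.2 3.3 3.0; 1 -0.2 -1.5 4.2 3.8; 1 -0.2 -1.8 5.0 4.6; 1 -0.2 -2.1 5.9 5.4; 1 -0.2 -2.4 6.7 6.2")

```text
t: 4.55
tool_pos: [0.5236, 0.0534, 0.2744]
tool_rot: [1.369, 1.097, -1.371]
contact_force: [1.0, -0.5, -2.3]
opening: 0.0459
```

```bash
python3 -c "
from h import *; from station import ctrl
plan(ctrl.get_obs(),[.524,.013,.28],-16.3)"
```

```text
tool axes
 [[-0.001  0.976 -0.219]
 [-0.    -0.219 -0.976]
 [-1.    -0.001  0.001]] cur jaw -12.67 shift units [-0.14   0.233  0.984] turn deg 3.63 units 0.726 q6 0.18
```

Emit:
drive_tool(commands="1 -0.1 0.1 0.6 0.5; 1 -0.1 0.2 1 0.7; 1 -0.1 0.2 1 0.7; 1 -0.1 0.2 1 0.7; 1 -0.1 0.2 1 0.7; 1 -0.1 0.2 1 0.7; 1 -0.1 0.2 1 0.7")

```text
t: 5.13
tool_pos: [0.5234, 0.0156, 0.279]
tool_rot: [1.41, 1.066, -1.411]
contact_force: [-0.3, -0.3, -1.9]
opening: 0.0457
```

```bash
python3 look.py e wrist
```

```text
{'t': np.float64(5.1833), 'q': array([-1.1260e-01, -2.1590e-01,  1.7871e+00,  1.0000e-04,  1.5709e+00,
        1.6430e-01]), 'dq': array([-0.0022,  0.001 , -0.0028,  0.0018, -0.001 ,  0.0022]), 'effort': array([-1.11300e-01, -2.96080e+01, -3.92409e+01, -4.40000e-03,
        2.60000e-03,  6.00000e-04]), 'tool_pos': array([0.5234, 0.0155, 0.2791]), 'tool_rot': array([ 1.4101,  1.0657, -1.4105]), 'contact_force': array([ 0.6066,  0.7065, -1.7031]), 'wrist_torque': array([-0.0135,  0.0275,  0.05  ]), 'opening': np.float64(0.0452)} 0.0187
```

View pics/e_wrist.png

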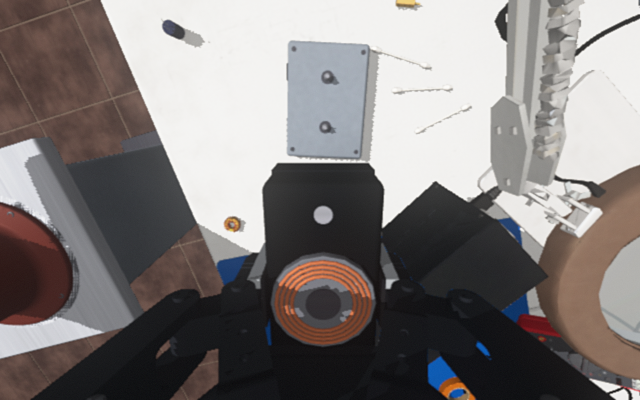

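The foot is fully visible, with pegs at about (327,77) and (325,127). The held head's screw at (323,214) and disc have not shifted since the grasp.

```bash
cat > footm.py <<'E'
from h import *; import sys
im,d,K,T=load(sys.argv[1])
x0,y0,x1,y1=map(int,sys.argv[2:6])
cv2.imwrite('pics/c4_%s.png'%sys.argv[1],cv2.resize(im[y0:y1,x0:x1],None,fx=5,fy=5,interpolation=cv2.INTER_CUBIC))
P=[]
V,U=np.mgrid[y0:y1,x0:x1]
dd=d[y0:y1,x0:x1]
pc=np.stack([(U-K[0,2])/K[0,0]*dd,(V-K[1,2])/K[1,1]*dd,dd,np.ones_like(dd)],-1)@T.T
z=pc[...,2]
m=((z>.013)&(z<.04)).astype(np.uint8)
m=cv2.morphologyEx(m,cv2.MORPH_OPEN,np.ones((3,3)))
c=max(cv2.findContours(m,0,2)[0],key=cv2.contourArea)
ps=np.array([onplane(K,T,p[0]+[x0,y0],.02)[:2] for p in c])*1000
r=cv2.minAreaRect(ps.astype(np.float32));print('foot rect',r)
pk=(z>.0275)&(m>0)
print('npeg px',pk.sum(), z[m>0].mean(), np.median(z[m>0]))
n,l,s,ce=cv2.connectedComponentsWithStats(((z>.025)&(z<.05)).astype(np.uint8))
for i in range(1,n):
    q=pc[l==i]; 
    if s[i,4]>6: 
        t=q[q[:,2]>.031]; print('comp',s[i,4],ce[i]+[x0,y0],q[:,:3].mean(0).round(4),'zmax',q[:,2].max(),'top',len(t),t[:,:3].mean(0).round(4) if len(t) else None)
E
python3 footm.py e_wrist 275 30 380 162
python3 - <<'E'
from h import *
im,d,K,T=load('e_wrist')
for uv in [(293,43.5),(365,46.5),(357,152),(292,150)]: print(onplane(K,T,uv,.02))
M=None
E
```

```text
foot rect ((548.58203125, 93.98309326171875), (138.69007873535156, 100.1226806640625), 71.66868591308594)
npeg px 88 0.02033008867712913 0.02026483183012459
comp 48 [327.    76.25] [0.5585 0.122  0.0323] zmax 0.03616775755273399 top 38 [0.5585 0.1224 0.0329]
comp 40 [324.675 127.025] [0.5397 0.0658 0.0324] zmax 0.03553397532138852 top 34 [0.5396 0.0656 0.0328]
[0.52948484 0.16946395 0.02      ]
[0.61188497 0.14267883 0.02      ]
[0.57206452 0.02243954 0.02      ]
[0.49000053 0.04846144 0.02      ]
```

View pics/c4_e_wrist.png

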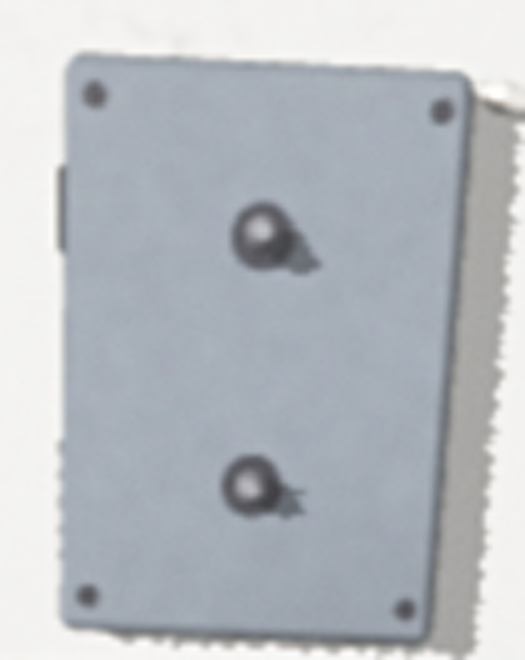

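```bash
python3 - <<'E'
from h import *
im,d,K,T=load('e_wrist')
f=lambda u,v:((u+.5)/5-.5+275,(v+.5)/5-.5+30)
a=onplane(K,T,f(262,235),.034);b=onplane(K,T,f(251,486),.034)
v=a-b;print(a,b,(a+b)/2,np.linalg.norm(v),'y-axis yaw-90',np.degrees(np.arctan2(v[1],v[0]))-90)
c=np.array([onplane(K,T,f(*p),.02) for p in [(95,95),(442,111),(405,610),(88,597)]]);print(c,c.mean(0)); w=(c[0]+c[1]-c[2]-c[3]);print(np.degrees(np.arctan2(w[1],w[0]))-90)
# held head : screw & disc in tool coords
ob=dict(np.load('pics/e_wrist.npz'))
from station import ctrl
o=ctrl.get_obs();M=R.from_rotvec(o['tool_rot']).as_matrix()
print('T now vs saved',np.abs(ctrl.camera_info('wrist')['T']-T).max())
for n in ['d_wrist','e_wrist']:
    im,d,_,T2=load(n)
    print([d[v,u] for u,v in [(323,195),(323,214),(324,303),(300,240)]])
# top surface of held block: use depth
pts=[]
im,d,K,T=load('e_wrist')
for uv in [(323,214),(323,190),(300,200),(345,200),(290,240),(355,240)]:
    p=T@np.append(d[uv[1],uv[0]]*(np.linalg.inv(K)@[uv[0],uv[1],1]),1);print(uv,p[:3].round(4),(M.T@(p[:3]-o['tool_pos'])).round(4))
hs=cv2.cvtColor(im,cv2.COLOR_BGR2HSV)
cv2.imwrite('pics/c5.png',cv2.resize(im[155:350,255:395],None,fx=4,fy=4,interpolation=cv2.INTER_CUBIC))
E
```

```text
[0.55828519 0.12149302 0.034     ] [0.53995938 0.06611709 0.034     ] [0.54912228 0.09380506 0.034     ] 0.05832948519247935 y-axis yaw-90 -18.311164181273256
[[0.52851236 0.16396644 0.02      ]
 [0.60820013 0.13769341 0.02      ]
 [0.57040826 0.02345816 0.02      ]
 [0.49065082 0.04964295 0.02      ]] [0.54944289 0.09369024 0.02      ]
-18.314647187351056
T now vs saved 0.00016934706520342093
[np.float32(0.11088953), np.float32(0.111983694), np.float32(0.11953311), np.float32(0.11598444)]
[np.float32(0.11007544), np.float32(0.11242111), np.float32(0.11958507), np.float32(0.114653885)]
(323, 214) [0.5334 0.0512 0.3158] [-0.0367 -0.0002 -0.037 ]
(323, 190) [0.5358 0.06   0.3153] [-0.0363 -0.0002 -0.0462]
(300, 200) [0.5267 0.0588 0.3158] [-0.0367 -0.0087 -0.0425]
(345, 200) [0.5426 0.054  0.3149] [-0.0358  0.0079 -0.0422]
(290, 240) [0.5183 0.0444 0.3154] [-0.0364 -0.0129 -0.0264]
(355, 240) [0.5422 0.037  0.3141] [-0.0351  0.0122 -0.0258]
```

View pics/c5.png

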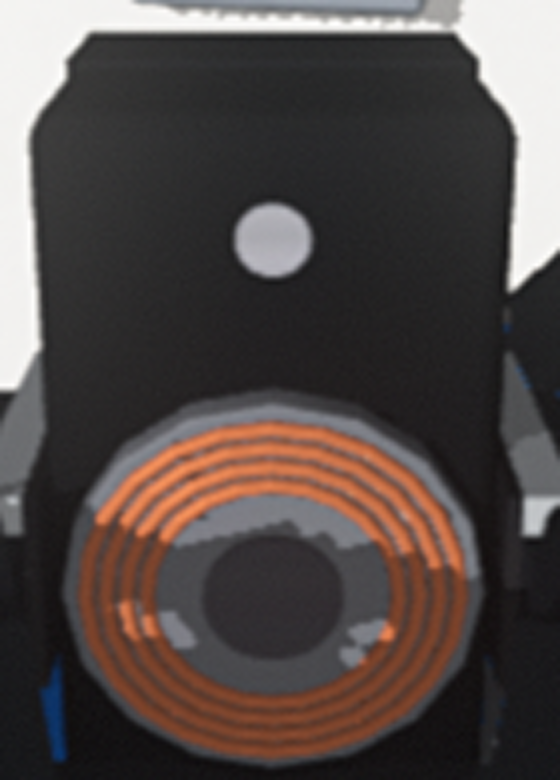

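```bash
python3 - <<'E'
from h import *; from station import ctrl
im,d,K,T=load('e_wrist'); o=ctrl.get_obs();M=R.from_rotvec(o['tool_rot']).as_matrix()
f=lambda u,v:((u+.5)/4-.5+255,(v+.5)/4-.5+155)
z0=o['tool_pos'][2]
for p,h in [((273,241),.0363),((273,594),.0403),((273,594),.0383)]:
    print((M.T@(onplane(K,T,f(*p),z0+h)-o['tool_pos'])).round(4))
plan(o,[.549,.0938,.07],-18.3)
plan(o,[.549,.0938,.279],-18.3)
E
```

```text
[-0.0363 -0.0003 -0.0366]
[-0.0403 -0.0003 -0.001 ]
[-0.0383 -0.0003  0.0004]
tool axes
 [[-0.     0.962 -0.273]
 [ 0.    -0.273 -0.962]
 [-1.    -0.    -0.   ]] cur jaw -15.87 shift units [ 5.227  0.082 -2.057] turn deg 2.43 units 0.487 q6 0.16
tool axes
 [[-0.     0.962 -0.273]
 [ 0.    -0.273 -0.962]
 [-1.    -0.    -0.   ]] cur jaw -15.87 shift units [ 2.000e-03  8.000e-02 -2.057e+00] turn deg 2.43 units 0.487 q6 0.16
```

Emit:
drive_tool(commands="1 0.6 0.04 -0.6 0.25; 1 1.2 0.08 -1.2 0.49; 1 1.8 0.08 -1.8 0.49; 1 2.6 0.08 -2.04 0.49; 1 3.6 0.08 -2.04 0.49; 1 4.6 0.08 -2.04 0.49; 1 5.2 0.08 -2.04 0.49; 1 5.4 0.08 -2.04 0.49")

```text
t: 5.85
tool_pos: [0.5448, 0.0929, 0.0575]
tool_rot: [1.435, 1.046, -1.449]
contact_force: [-0.7, -0.1, -3.6]
opening: 0.0458
```

Emit:
drive_tool(commands="1 0 0 0 0; 1 0 0 0 0; 1 0 0 0 0")

```text
t: 6.1
tool_pos: [0.5513, 0.0924, 0.0663]
tool_rot: [1.445, 1.037, -1.437]
contact_force: [0.5, 0.2, -2.7]
opening: 0.0456
```

```bash
python3 look.py f wrist;python3 -c "
from h import *; from station import ctrl
plan(ctrl.get_obs(),[.549,.0932,.06],-18.3)"
```

```text
{'t': np.float64(6.15), 'q': array([0.0328, 0.0547, 1.9012, 0.    , 1.1803, 0.354 ]), 'dq': array([-0.0011, -0.0042,  0.0041, -0.0011, -0.0016, -0.0028]), 'effort': array([ 7.37000e-02, -3.57098e+01, -3.33256e+01,  3.20000e-03,
        1.52000e-02,  0.00000e+00]), 'tool_pos': array([0.5514, 0.0923, 0.0665]), 'tool_rot': array([ 1.4451,  1.0365, -1.437 ]), 'contact_force': array([ 0.2626,  0.0043, -2.2131]), 'wrist_torque': array([-0.0419, -0.0207, -0.022 ]), 'opening': np.float64(0.0455)} 0.0187
tool axes
 [[ 0.005  0.949 -0.316]
 [ 0.    -0.316 -0.949]
 [-1.     0.005 -0.002]] cur jaw -18.4 shift units [ 0.162 -0.065 -0.001] turn deg -0.1 units -0.021 q6 0.35
```

View pics/f_wrist.png

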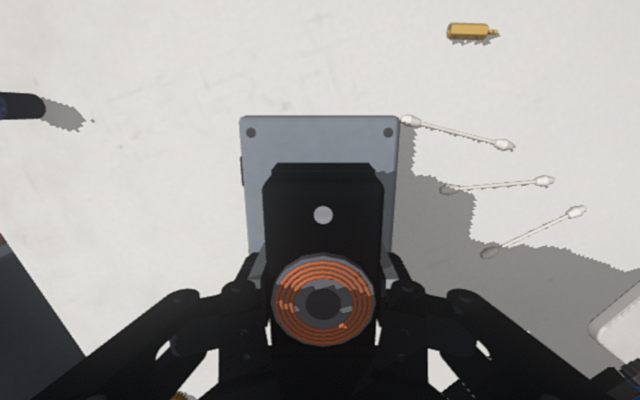

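```bash
python3 - <<'E'
from h import *
im,d,K,T=load('f_wrist')
x0,y0=230,105
cv2.imwrite('pics/c6.png',cv2.resize(im[105:175,230:410],None,fx=4,fy=4,interpolation=cv2.INTER_CUBIC))
g=cv2.cvtColor(im,cv2.COLOR_BGR2GRAY)
for (a,b) in [(250,132),(388,132)]:
    w=g[b-9:b+10,a-9:a+10].astype(float); m=(np.median(w)-w).clip(15)-15; V,U=np.mgrid[b-9:b+10,a-9:a+10]
    uv=((U*m).sum()/m.sum(),(V*m).sum()/m.sum());print(uv,onplane(K,T,uv,.02))
c=np.array([onplane(K,T,uv,.02) for uv in [(240,116),(398,116)]]);print(c,c.mean(0))
E
```

```text
(np.float64(250.56391456805866), np.float64(132.37328657953458)) [0.52846431 0.16399408 0.02      ]
(np.float64(389.09300341296927), np.float64(132.56427758816838)) [0.60896356 0.13710019 0.02      ]
[[0.52610112 0.17495107 0.02      ]
 [0.61657357 0.14488499 0.02      ]] [0.57133735 0.15991803 0.02      ]
```

Emit:
drive_tool(commands="1 0 -0.055 0 0; 1 0.1 -0.055 0 0; 1 0.2 -0.055 0 0; 1 0.35 -0.055 0 0; 1 0.5 -0.055 0 0; 1 0.6 -0.055 0 0; 1 0.65 -0.055 0 0; 1 0.65 -0.055 0 0")

```text
t: 6.82
tool_pos: [0.5473, 0.0929, 0.0368]
tool_rot: [1.442, 1.039, -1.441]
contact_force: [2.8, 0.2, -2.6]
opening: 0.0455
```

```bash
python3 -c "
from h import *; from station import ctrl
plan(ctrl.get_obs(),[.5493,.0930,.029],-18.3);o=ctrl.get_obs();print(o['tool_pos'],o['contact_force'],o['wrist_torque'])"
```

```text
tool axes
 [[ 0.001  0.949 -0.316]
 [ 0.    -0.316 -0.949]
 [-1.     0.001 -0.   ]] cur jaw -18.42 shift units [ 0.194  0.045 -0.018] turn deg -0.12 units -0.023 q6 0.36
[0.5473355  0.09287693 0.03677709] [ 2.79677099  0.21923902 -2.5894578 ] [ 0.08990529 -0.4905868   0.01935506]
```

The pegs have entered the holes about 6 mm, with a small +x side force, so I'll correct y by +0.04 and continue down.

Emit:
drive_tool(commands="1 0 0.045 0 0; 1 0.04 0.045 0 0; 1 0.08 0.045 0 0; 1 0.12 0.045 0 0; 1 0.16 0.045 0 0; 1 0.19 0.045 0 0; 1 0.19 0.045 0 0")

```text
t: 7.4
tool_pos: [0.5482, 0.0923, 0.0292]
tool_rot: [1.441, 1.04, -1.443]
contact_force: [0.6, 0.5, -1.8]
opening: 0.0455
```

```bash
python3 -c "
from h import *; from station import ctrl
plan(ctrl.get_obs(),[.5493,.0930,.029],-18.3);o=ctrl.get_obs();print(o['tool_pos'],o['contact_force'],o['wrist_torque'])"
```

```text
tool axes
 [[-0.001  0.949 -0.316]
 [-0.    -0.316 -0.949]
 [-1.    -0.001  0.   ]] cur jaw -18.41 shift units [ 0.005  0.02  -0.026] turn deg -0.11 units -0.021 q6 0.35
[0.54820841 0.09228738 0.02921733] [ 0.59854386  0.47568523 -1.84893727] [-0.03771437 -0.010311    0.01628068]
```

Emit:
drive_tool(commands="1 0.03 0.02 -0.02 0; 1 0.06 0.02 -0.02 0; 1 0.06 0.02 -0.02 0; 1 0.06 0.02 -0.02 0")

```text
t: 7.73
tool_pos: [0.5502, 0.0928, 0.029]
tool_rot: [1.442, 1.039, -1.442]
contact_force: [-4.4, -1.2, 6.3]
opening: 0.0454
```

It has bottomed out, with +6 N upward. Releasing.

Emit:
drive_tool(commands="0.0 0 -0.02 0 0; -0.5 0 -0.02 0 0; -1 0 -0.02 0 0; -1 0 -0.02 0 0; -1 0 -0.02 0 0; -1 0 -0.02 0 0; -1 0 -0.02 0 0; -1 0 -0.02 0 0")

```text
t: 8.4
tool_pos: [0.5488, 0.0931, 0.0272]
tool_rot: [1.442, 1.04, -1.442]
contact_force: [0.6, -0.7, -1.5]
opening: 0.0854
```

Emit:
drive_tool(commands="-1 -0.3 0 0 0; -1 -1 0 0 0; -1 -2 0 0 0; -1 -3 0 0 0; -1 -4 0 0 0; -1 -5 0 0 0; -1 -5 0 0 0; -1 -5 0 0 0")

```text
t: 9.07
tool_pos: [0.551, 0.0932, 0.2326]
tool_rot: [1.447, 1.035, -1.434]
contact_force: [0.4, 0.4, -1.2]
opening: 0.0856
```

```bash
python3 look.py g wrist
```

```text
{'t': np.float64(9.1167), 'q': array([ 0.0343, -0.1097,  1.7752, -0.    ,  1.4727,  0.3555]), 'dq': array([-0.0003,  0.0352,  0.0583,  0.0001, -0.0025, -0.001 ]), 'effort': array([ 2.00000e-02, -3.43275e+01, -3.92450e+01,  6.00000e-04,
       -3.90000e-02,  0.00000e+00]), 'tool_pos': array([0.5495, 0.0931, 0.2294]), 'tool_rot': array([ 1.4438,  1.0378, -1.4389]), 'contact_force': array([ 0.1111,  0.059 , -0.9672]), 'wrist_torque': array([ 0.0346, -0.0013, -0.009 ]), 'opening': np.float64(0.0855)} 0.0187
```

View pics/g_wrist.png

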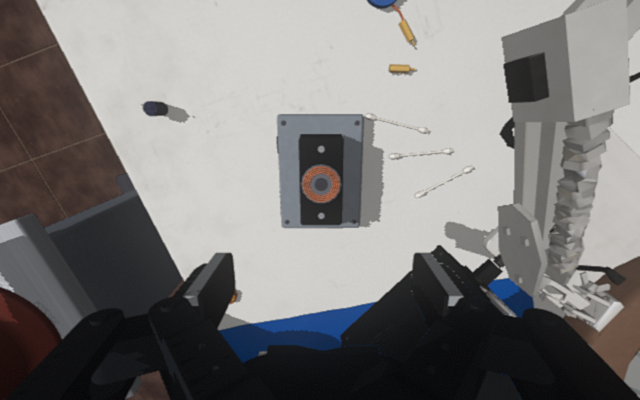

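The head sits squarely on the foot, with the disc at (321,183). I'll check its height and centring.

```bash
python3 headm.py g_wrist .065 295 125 350 226; python3 - <<'E'
from h import *; from station import ctrl
im,d,K,T=load('g_wrist')
def st(x0,y0,x1,y1):
    V,U=np.mgrid[y0:y1,x0:x1];dd=d[y0:y1,x0:x1]
    p=np.stack([(U-K[0,2])/K[0,0]*dd,(V-K[1,2])/K[1,1]*dd,dd,np.ones_like(dd)],-1)@T.T
    return np.median(p[...,2]).round(4)
print('block z N,S,E,W',st(308,138,334,146),st(308,206,334,211),'foot',st(285,130,295,210),st(350,130,358,210),'table',st(200,150,260,200))
print('screws',onplane(K,T,(321,149),.065),onplane(K,T,(321,216),.065))
plan(ctrl.get_obs(),[.524,-.361,.28],0)
E
```

```text
disc px 320.7466125488281 183.80694580078125 35.351463317871094 36.493247985839844 world [0.55   0.0937 0.069 ]
rect mm ((551.1131591796875, 95.57414245605469), (96.93948364257812, 45.085350036621094), 71.63139343261719)
box [[514.4000244140625, 56.70000076293945], [557.2000122070312, 42.5], [587.7999877929688, 134.5], [545.0, 148.6999969482422]]
block z N,S,E,W 0.0653 0.0653 foot 0.0203 0.0204 table 0.0003
screws [0.56156854 0.12734824 0.065     ] [0.53857297 0.05855768 0.065     ]
tool axes
 [[ 0.003  0.949 -0.316]
 [ 0.    -0.316 -0.949]
 [-1.     0.003 -0.001]] cur jaw -18.4 shift units [-1.269  2.983 10.972] turn deg -18.4 units -3.681 q6 0.36
```

Seated: block top is 0.0653, so the underside is 0.020, and its centre is within about 1 mm. Now to the tray, passing high over the PSU.

Emit:
drive_tool(commands="-1 -1 0.3 0.8 0; -1 -1.3 0.6 1.6 -0.5; -1 -1.3 0.9 2.6 -1; -1 -1.3 1.2 3.6 -1.5; -1 -1.3 1.4 4.5 -2; -1 -1.3 1.6 5.4 -2.5; -1 -1.3 1.8 6.3 -2.6; -1 -1.3 2 7.2 -2.6")

```text
t: 9.78
tool_pos: [0.5324, -0.2068, 0.2768]
tool_rot: [1.278, 1.167, -1.28]
contact_force: [-0.0, 0.9, -0.2]
opening: 0.0854
```

```bash
python3 -c "
from h import *; from station import ctrl
plan(ctrl.get_obs(),[.524,-.361,.28],-5.1)"
```

```text
tool axes
 [[-0.004  0.996 -0.094]
 [ 0.002 -0.094 -0.996]
 [-1.    -0.004 -0.002]] cur jaw -5.4 shift units [-0.088  0.154  3.859] turn deg -0.3 units -0.06 q6 -0.41
```

Emit:
drive_tool(commands="-1 0 0.1 0.9 0; -1 0 0.15 1.8 0; -1 0 0.15 2.6 0; -1 0 0.15 3.3 0; -1 0 0.15 3.8 0; -1 0 0.15 3.8 0; -1 0 0.15 3.8 0; -1 0 0.15 3.8 0")

```text
t: 10.45
tool_pos: [0.5251, -0.3564, 0.2775]
tool_rot: [1.279, 1.167, -1.279]
contact_force: [0.2, 0.5, 0.7]
opening: 0.0856
```

```bash
python3 look.py h wrist;python3 -c "
from h import *; from station import ctrl
plan(ctrl.get_obs(),[.524,-.361,.28],-5.1)"
```

```text
{'t': np.float64(10.5), 'q': array([-7.1300e-01,  5.3500e-02,  1.5346e+00,  3.0000e-04,  1.5558e+00,
       -6.1950e-01]), 'dq': array([ 0.011 , -0.01  , -0.0077, -0.0009, -0.0029, -0.0031]), 'effort': array([-5.91300e-01, -3.95569e+01, -3.76019e+01, -2.25000e-02,
       -1.40000e-03,  1.60000e-03]), 'tool_pos': array([ 0.5254, -0.3561,  0.2781]), 'tool_rot': array([ 1.2782,  1.1659, -1.2782]), 'contact_force': array([-0.1119, -0.3386, -0.0455]), 'wrist_torque': array([-0.0048, -0.0212, -0.0157]), 'opening': np.float64(0.0854)} 0.0187
tool axes
 [[-0.002  0.996 -0.093]
 [ 0.002 -0.093 -0.996]
 [-1.    -0.002 -0.002]] cur jaw -5.36 shift units [-0.049 -0.023  0.124] turn deg -0.26 units -0.051 q6 -0.62
```

View pics/h_wrist.png

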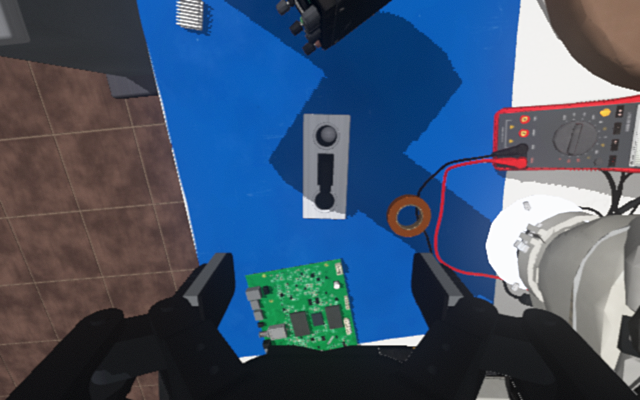

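The tray spans (303–350, 113–220), with the ball in the upper (+y) pocket at (326,135) and the grip at (325,178).

```bash
cat > traym.py <<'E'
from h import *; import sys
im,d,K,T=load(sys.argv[1]); x0,y0,x1,y1=map(int,sys.argv[2:6])
V,U=np.mgrid[y0:y1,x0:x1];dd=d[y0:y1,x0:x1]
p=np.stack([(U-K[0,2])/K[0,0]*dd,(V-K[1,2])/K[1,1]*dd,dd,np.ones_like(dd)],-1)@T.T
z=p[...,2]
hs=cv2.cvtColor(im,cv2.COLOR_BGR2HSV)[y0:y1,x0:x1]
m=(hs[...,1]<90).astype(np.uint8); m=cv2.morphologyEx(m,cv2.MORPH_OPEN,np.ones((3,3)))
c=max(cv2.findContours(m,0,2)[0],key=cv2.contourArea)
ps=np.array([onplane(K,T,q[0]+[x0,y0],.008)[:2] for q in c])*1000
print('plate rect',cv2.minAreaRect(ps.astype(np.float32)))
print('plate z',np.median(z[m>0]))
g=(z>.052)&(z<.075); q=p[g]; print('grip top',g.sum(),q[:,:3].mean(0).round(4),np.median(q[:,2]), np.median(U[g]),np.median(V[g]))
r=cv2.minAreaRect((q[:,:2]*1000).astype(np.float32));print('grip rect',r)
b=(z>.0135)&(z<.035)&(V<(y0+y1)/2-15)
if b.any(): print('ball?',b.sum(),p[b][:,:3].mean(0).round(4),p[b][:,2].max(),U[b].mean(),V[b].mean())
cv2.imwrite('pics/c_%s.png'%sys.argv[1],cv2.resize(im[y0:y1,x0:x1],None,fx=4,fy=4,interpolation=cv2.INTER_CUBIC))
E
python3 traym.py h_wrist 285 100 365 230
```

```text
plate rect ((527.3499755859375, -360.67437744140625), (145.4335479736328, 61.53262710571289), 83.54244232177734)
plate z 0.00860891959579646
grip top 366 [ 0.5269 -0.3594  0.0618] 0.062044822881957645 325.0 176.0
grip rect ((526.7705688476562, -360.4073181152344), (39.419952392578125, 13.705939292907715), 82.59986114501953)
ball? 187 [ 0.5349 -0.3128  0.025 ] 0.030328566983323646 327.80748663101605 134.0
```

View pics/c_h_wrist.png

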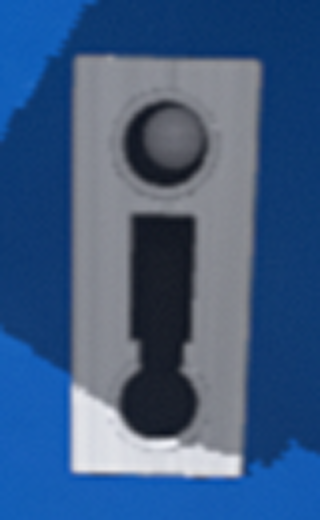

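```bash
python3 -c "
from h import *; from station import ctrl
plan(ctrl.get_obs(),[.527,-.3602,.10],-6.5)"
```

```text
tool axes
 [[-0.002  0.996 -0.093]
 [ 0.002 -0.093 -0.996]
 [-1.    -0.002 -0.002]] cur jaw -5.36 shift units [4.451 0.058 0.105] turn deg 1.14 units 0.229 q6 -0.62
```

Emit:
drive_tool(commands="-1 1 0.06 0.1 0.23; -1 2 0.06 0.1 0.23; -1 3 0.06 0.1 0.23; -1 4 0.06 0.1 0.23; -1 4.4 0.06 0.1 0.23; -1 4.4 0.06 0.1 0.23; -1 4.4 0.06 0.1 0.23; -1 4.4 0.06 0.1 0.23")

```text
t: 11.17
tool_pos: [0.5289, -0.3618, 0.1058]
tool_rot: [1.292, 1.15, -1.291]
contact_force: [-0.5, -0.2, 0.8]
opening: 0.0858
```

```bash
python3 look.py i wrist;python3 -c "
from h import *; from station import ctrl
plan(ctrl.get_obs(),[.527,-.3602,.025],-6.5)"
```

```text
{'t': np.float64(11.2167), 'q': array([-0.7163,  0.1906,  1.6783,  0.    ,  1.2676, -0.6026]), 'dq': array([-0.0049, -0.0067, -0.0107, -0.0005,  0.    , -0.0011]), 'effort': array([ 8.77000e-02, -4.13307e+01, -3.31182e+01,  2.90000e-03,
        2.45000e-02,  5.00000e-04]), 'tool_pos': array([ 0.5292, -0.3623,  0.1066]), 'tool_rot': array([ 1.292 ,  1.148 , -1.2908]), 'contact_force': array([ 0.9371, -0.294 ,  0.6135]), 'wrist_torque': array([ 0.0356, -0.0075, -0.013 ]), 'opening': np.float64(0.0854)} 0.0187
tool axes
 [[ 0.004  0.994 -0.113]
 [-0.003 -0.113 -0.994]
 [-1.     0.004  0.003]] cur jaw -6.51 shift units [ 2.039 -0.07  -0.052] turn deg -0.01 units -0.003 q6 -0.6
```

View pics/i_wrist.png

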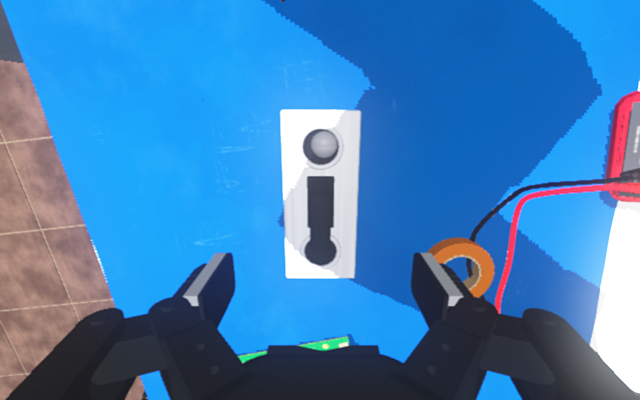

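The tray is centred between the jaws. I'll check the clearance to the orange ring at (465,268) and re-measure.

```bash
python3 traym.py i_wrist 265 95 372 290; python3 - <<'E'
from h import *
im,d,K,T=load('i_wrist')
print('ring left',onplane(K,T,(428,258),.012),onplane(K,T,(428,258),.02))
im,d,K,T=load('h_wrist')
print('ring left',onplane(K,T,(387,216),.012), 'depth z',(T@np.append(d[216,393]*(np.linalg.inv(K)@[393,216,1]),1)))
E
```

```text
plate rect ((526.8370971679688, -360.3625183105469), (146.10260009765625, 62.423648834228516), 83.27938842773438)
plate z 0.008740506819358312
grip top 1198 [ 0.5272 -0.3581  0.0616] 0.06203793808084261 320.0 220.0
grip rect ((526.9276733398438, -360.12127685546875), (39.26055145263672, 13.9984769821167), 83.47264862060547)
ball? 560 [ 0.5351 -0.3125  0.0251] 0.029503366712476664 323.48035714285714 144.0
ring left [ 0.61433129 -0.42163032  0.012     ] [ 0.61170818 -0.41709547  0.02      ]
ring left [ 0.60920878 -0.43637034  0.012     ] depth z [ 0.6171295  -0.43602282  0.01502998  1.        ]
```

Emit:
drive_tool(commands="-1 0.6 -0.06 -0.05 0; -1 1.2 -0.06 -0.05 0; -1 1.7 -0.06 -0.05 0; -1 2 -0.06 -0.05 0; -1 2 -0.06 -0.05 0; -1 2 -0.06 -0.05 0; -1 2 -0.06 -0.05 0")

```text
t: 11.8
tool_pos: [0.5267, -0.3604, 0.0257]
tool_rot: [1.293, 1.149, -1.292]
contact_force: [0.1, 0.4, 1.3]
opening: 0.0852
```

```bash
python3 -c "
from h import *; from station import ctrl
o=ctrl.get_obs();plan(o,[.527,-.3601,.025],-6.5);print(o['tool_pos'],o['contact_force'])"
```

```text
tool axes
 [[ 0.003  0.993 -0.114]
 [-0.002 -0.114 -0.993]
 [-1.     0.003  0.002]] cur jaw -6.56 shift units [ 0.018  0.005 -0.009] turn deg -0.06 units -0.011 q6 -0.6
[ 0.5267429  -0.36041805  0.0257219 ] [0.12209091 0.37533545 1.3240651 ]
```

Well placed. I'll close gradually.

Emit:
drive_tool(commands="-0.4 0 0 0 0; 0 0 0 0 0; 0.2 0 0 0 0; 0.35 0 0 0 0; 0.5 0 0 0 0; 0.6 0 0 0 0; 0.7 0 0 0 0; 0.75 0 0 0 0", newtons=50)

```text
t: 12.47
tool_pos: [0.5258, -0.3594, 0.0236]
tool_rot: [1.293, 1.152, -1.293]
contact_force: [1.5, 0.5, 1.2]
opening: 0.0135
```

Emit:
drive_tool(commands="0.8 0 0 0 0; 0.85 0 0 0 0; 0.9 0 0 0 0; 1 0 0 0 0; 1 0 0 0 0; 1 0 0 0 0; 1 0 0 0 0")

```text
t: 13.05
tool_pos: [0.5258, -0.3595, 0.0237]
tool_rot: [1.293, 1.152, -1.293]
contact_force: [2.5, 0.2, 2.4]
opening: 0.0134
```

```bash
python3 look.py j wrist
```

```text
{'t': np.float64(13.1), 'q': array([-7.1660e-01,  2.8460e-01,  1.7218e+00,  3.0000e-04,  1.1343e+00,
       -6.0220e-01]), 'dq': array([ 0.0002,  0.0004,  0.0024,  0.0006, -0.0009,  0.0018]), 'effort': array([-9.99100e-01, -4.21973e+01, -2.93749e+01, -4.14500e-01,
        4.54000e-01, -2.60000e-03]), 'tool_pos': array([ 0.5257, -0.3595,  0.0237]), 'tool_rot': array([ 1.2932,  1.1519, -1.2926]), 'contact_force': array([2.9448, 0.175 , 3.1135]), 'wrist_torque': array([ 0.0597, -0.3522,  0.047 ]), 'opening': np.float64(0.0136)} 0.0187
```

View pics/j_wrist.png

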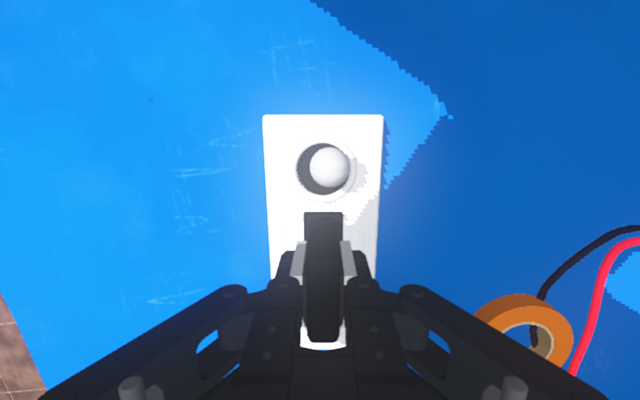

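Gripped at 13.5 mm with the ball in its pocket at (328,167). I'll lift gently.

Emit:
drive_tool(commands="1 -0.04 0 0 0; 1 -0.12 0 0 0; 1 -0.25 0 0 0; 1 -0.42 0 0 0; 1 -0.62 0 0 0; 1 -0.84 0 0 0; 1 -1.08 0 0 0; 1 -1.32 0 0 0", newtons=60)

```text
t: 13.77
tool_pos: [0.5255, -0.3595, 0.0775]
tool_rot: [1.293, 1.152, -1.293]
contact_force: [0.8, 0.3, -2.9]
opening: 0.0133
```

Emit:
drive_tool(commands="1 -0.25 0 0 0; 1 -0.5 0 0 0; 1 -0.75 0 0 0; 1 -1 0 0 0; 1 -1.25 0 0 0; 1 -1.5 0 0 0; 1 -1.75 0 0 0; 1 -2 0 0 0")

```text
t: 14.43
tool_pos: [0.5253, -0.3593, 0.1571]
tool_rot: [1.293, 1.153, -1.293]
contact_force: [0.2, -0.5, -1.8]
opening: 0.0136
```

Emit:
drive_tool(commands="1 -0.25 0 0 0; 1 -0.5 0 0 0; 1 -0.75 0 0 0; 1 -1 0 0 0; 1 -1.25 0 0 0; 1 -1.5 0 0 0; 1 -1.75 0 0 0; 1 -2 0 0 0")

```text
t: 15.1
tool_pos: [0.5254, -0.3593, 0.2371]
tool_rot: [1.293, 1.153, -1.293]
contact_force: [-0.3, 1.3, -2.3]
opening: 0.0137
```

Emit:
drive_tool(commands="1 -0.2 0 0 0; 1 -0.4 0 0 0; 1 -0.58 0 0 0; 1 -0.73 0 0 0; 1 -0.85 0 0 0; 1 -0.93 0 0 0; 1 -0.98 0 0 0; 1 -1 0 0 0")

```text
t: 15.77
tool_pos: [0.5254, -0.3593, 0.2763]
tool_rot: [1.293, 1.153, -1.293]
contact_force: [-0.6, 0.9, -2.8]
opening: 0.0132
```

```bash
python3 look.py k wrist top
```

```text
{'t': np.float64(15.8667), 'q': array([-0.7167,  0.0572,  1.5343,  0.    ,  1.5505, -0.6022]), 'dq': array([-0.    ,  0.0016,  0.0063, -0.0004, -0.001 , -0.0002]), 'effort': array([ 2.00000e-03, -4.18872e+01, -3.92970e+01,  9.30000e-03,
        1.67000e-02,  0.00000e+00]), 'tool_pos': array([ 0.5253, -0.3592,  0.2759]), 'tool_rot': array([ 1.2931,  1.1533, -1.2931]), 'contact_force': array([ 0.7566, -0.5461, -1.8812]), 'wrist_torque': array([-0.0101,  0.0366, -0.0012]), 'opening': np.float64(0.013)} 0.0187
```

View pics/k_wrist.png

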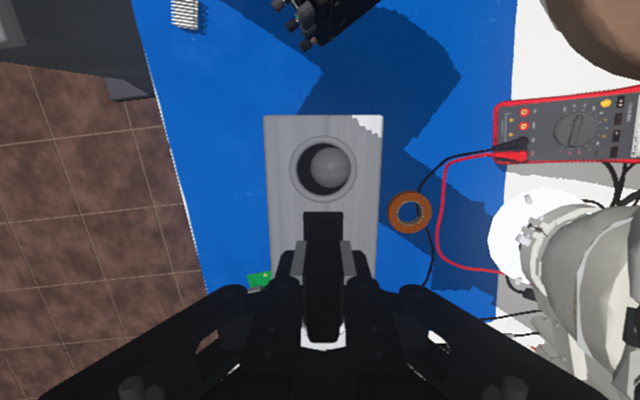

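View pics/k_top.png

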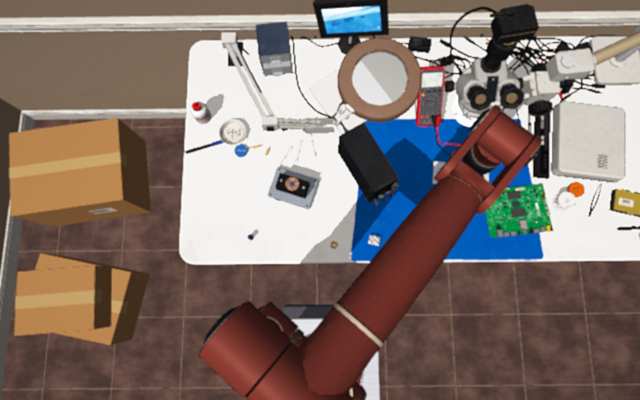

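Lifted; the ball and tray match the pre-lift view, and the head is seated in the top view at (292,184). Next I'll check PSU clearance for the final pose.

```bash
python3 - <<'E'
from h import *; from station import ctrl
im,d,K,T=load('a_top')
x0,y0,x1,y1=320,110,410,215
V,U=np.mgrid[y0:y1,x0:x1];dd=d[y0:y1,x0:x1]
p=(np.stack([(U-K[0,2])/K[0,0]*dd,(V-K[1,2])/K[1,1]*dd,dd,np.ones_like(dd)],-1)@T.T)[...,:3]
q=p[(p[...,2]>.05)&(p[...,0]<.72)]
for xa in np.arange(.44,.72,.03):
    s=q[(q[:,0]>xa)&(q[:,0]<xa+.03)]
    if len(s): print(xa.round(2),'y',s[:,1].min().round(3),s[:,1].max().round(3),'zmax',s[:,2].max().round(3))
im,d,K,T=load('k_top')
o=ctrl.get_obs()
im,d,K,T=load('k_wrist')
M=R.from_rotvec(o['tool_rot']).as_matrix()
# pocket & ball in tool frame
z=o['tool_pos'][2]-.0217
print('pocket',(M.T@(onplane(K,T,(323,169),z+.009)-o['tool_pos'])).round(4),'ball',(M.T@(onplane(K,T,(330,169),z+.016)-o['tool_pos'])).round(4))
for uv in [(285,130),(360,130),(285,230),(365,230)]:
    print((T@np.append(d[uv[1],uv[0]]*(np.linalg.inv(K)@[uv[0],uv[1],1]),1))[:3].round(4))
for j in (-6.5,-18.4):
    a=np.radians(j); yv=np.array([-np.sin(a),np.cos(a)]); g=np.array([.550,.0937])-.045*yv; print(j,'grip',g,'far end',g-.073*yv)
    plan(o,[*g,.276],j)
E
```

```text
0.47 y -0.15 -0.142 zmax 0.168
0.5 y -0.216 -0.124 zmax 0.173
0.53 y -0.213 -0.106 zmax 0.175
0.56 y -0.2 -0.089 zmax 0.175
0.59 y -0.184 -0.072 zmax 0.172
0.62 y -0.167 -0.055 zmax 0.174
0.65 y -0.152 -0.048 zmax 0.174
0.68 y -0.133 0.006 zmax 0.189
0.71 y -0.053 0.006 zmax 0.181
pocket [ 0.0127  0.     -0.0443] ball [ 0.0057  0.0035 -0.0456]
[ 0.5133 -0.2934  0.2605]
[ 0.5514 -0.2977  0.2612]
[ 0.5053 -0.3474  0.262 ]
[ 0.5499 -0.353   0.2608]
-6.5 grip [0.54490586 0.04898927] far end [ 0.53664202 -0.02354148]
tool axes
 [[-0.     0.993 -0.114]
 [ 0.    -0.114 -0.993]
 [-1.    -0.    -0.   ]] cur jaw -6.56 shift units [ -0.     -0.679 -10.194] turn deg -0.06 units -0.012 q6 -0.6
-18.4 grip [0.53579579 0.05100058] far end [ 0.51275341 -0.01826737]
tool axes
 [[-0.     0.993 -0.114]
 [ 0.    -0.114 -0.993]
 [-1.    -0.    -0.   ]] cur jaw -6.56 shift units [ -0.     -0.911 -10.218] turn deg 11.84 units 2.368 q6 -0.6
```

Emit:
drive_tool(commands="1 0 0 -0.05 0; 1 0 -0.01 -0.15 0; 1 0 -0.02 -0.3 0; 1 0 -0.03 -0.5 0; 1 0 -0.05 -0.75 0; 1 0 -0.07 -1.05 0; 1 0 -0.09 -1.4 0; 1 0 -0.12 -1.8 0")

```text
t: 16.53
tool_pos: [0.5289, -0.2857, 0.2762]
tool_rot: [1.293, 1.153, -1.293]
contact_force: [0.5, -1.1, -2.4]
opening: 0.0133
```

Emit:
drive_tool(commands="1 0 -0.03 -0.4 0; 1 0 -0.05 -0.8 0; 1 0 -0.08 -1.2 0; 1 0 -0.11 -1.6 0; 1 0 -0.13 -2 0; 1 0 -0.16 -2.4 0; 1 0 -0.19 -2.8 0; 1 0 -0.21 -3.2 0")

```text
t: 17.2
tool_pos: [0.535, -0.1573, 0.2762]
tool_rot: [1.293, 1.153, -1.293]
contact_force: [0.8, -0.2, -2.4]
opening: 0.0134
```

Emit:
drive_tool(commands="1 0 -0.03 -0.4 0; 1 0 -0.05 -0.8 0; 1 0 -0.08 -1.2 0; 1 0 -0.11 -1.6 0; 1 0 -0.13 -2 0; 1 0 -0.16 -2.4 0; 1 0 -0.19 -2.8 0; 1 0 -0.21 -3.2 0")

```text
t: 17.87
tool_pos: [0.5411, -0.0292, 0.2762]
tool_rot: [1.293, 1.153, -1.293]
contact_force: [-0.1, -0.3, -2.8]
opening: 0.0134
```

Emit:
drive_tool(commands="1 0 -0.03 -0.38 0; 1 0 -0.05 -0.74 0; 1 0 -0.08 -1.07 0; 1 0 -0.1 -1.35 0; 1 0 -0.11 -1.59 0; 1 0 -0.12 -1.78 0; 1 0 -0.13 -1.91 0; 1 0 -0.14 -1.98 0")

```text
t: 18.53
tool_pos: [0.5449, 0.0489, 0.2761]
tool_rot: [1.293, 1.153, -1.293]
contact_force: [-0.2, -0.4, -2.5]
opening: 0.0134
```

Emit:
drive_tool(commands="1 0 0 0 0; 1 0 0 0 0; 1 0 0 0 0; 1 0 0 0 0")

```text
t: 18.87
tool_pos: [0.5449, 0.0479, 0.2761]
tool_rot: [1.293, 1.152, -1.294]
contact_force: [0.1, -1.1, -2.1]
opening: 0.0134
```

```bash
python3 look.py l wrist scene; python3 -c "
from h import *; from station import ctrl
plan(ctrl.get_obs(),[.5449,.049,.141],-6.5)"
```

```text
{'t': np.float64(18.9667), 'q': array([-4.8200e-02, -1.5700e-01,  1.7407e+00, -1.0000e-04,  1.5579e+00,
        6.6900e-02]), 'dq': array([ 0.0019,  0.001 , -0.0006, -0.0009,  0.0024,  0.0002]), 'effort': array([ 1.92000e-02, -3.21619e+01, -3.92075e+01,  1.08000e-02,
       -1.10000e-03, -2.00000e-04]), 'tool_pos': array([0.5449, 0.048 , 0.2761]), 'tool_rot': array([ 1.2935,  1.1524, -1.2935]), 'contact_force': array([ 0.3303, -1.2149, -2.7861]), 'wrist_torque': array([-0.0069, -0.013 , -0.0081]), 'opening': np.float64(0.0131)} 0.0187
tool axes
 [[ 0.     0.993 -0.115]
 [-0.    -0.115 -0.993]
 [-1.     0.     0.   ]] cur jaw -6.6 shift units [ 3.378e+00 -3.000e-03 -2.600e-02] turn deg -0.1 units -0.019 q6 0.07
```

View pics/l_wrist.png

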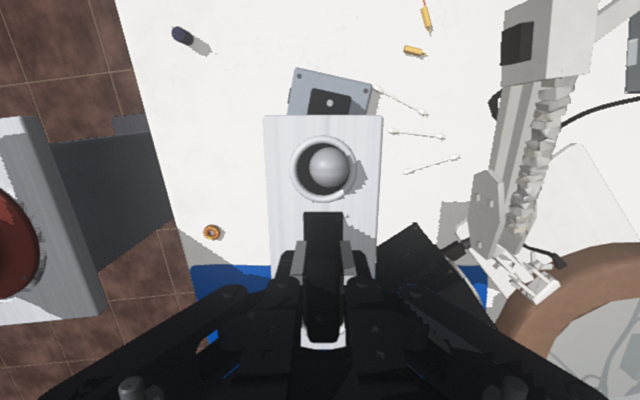

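View pics/l_scene.png

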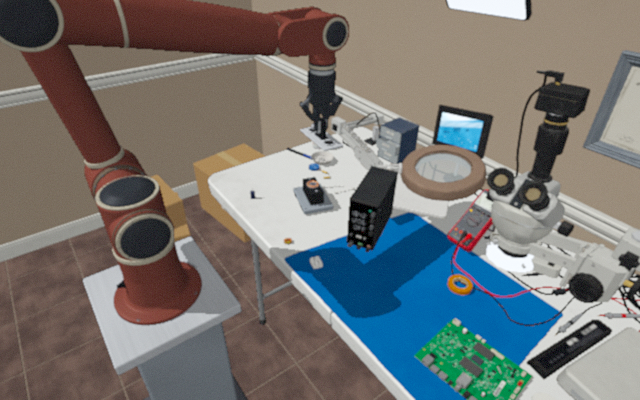

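The ball is at (329,167), still in its pocket, and the tray is level above the seated head. Now I'll descend gently 135 mm.

Emit:
drive_tool(commands="1 0.05 0 -0.02 0; 1 0.15 0 -0.02 0; 1 0.3 0 -0.02 0; 1 0.5 0 -0.02 0; 1 0.7 0 -0.02 0; 1 0.9 0 -0.02 0; 1 1.1 0 -0.02 0; 1 1.3 0 -0.02 0")

```text
t: 19.63
tool_pos: [0.5447, 0.0492, 0.2228]
tool_rot: [1.293, 1.153, -1.294]
contact_force: [-0.1, 0.7, -2.1]
opening: 0.0135
```

Emit:
drive_tool(commands="1 0.2 0 0 0; 1 0.4 0 0 0; 1 0.6 0 0 0; 1 0.8 0 0 0; 1 1 0 0 0; 1 1.2 0 0 0; 1 1.35 0 0 0; 1 1.5 0 0 0")

```text
t: 20.3
tool_pos: [0.5449, 0.0492, 0.1634]
tool_rot: [1.293, 1.153, -1.293]
contact_force: [-0.0, -0.7, -2.2]
opening: 0.0135
```

Emit:
drive_tool(commands="1 0.14 0 0 0; 1 0.26 0 0 0; 1 0.36 0 0 0; 1 0.44 0 0 0; 1 0.5 0 0 0; 1 0.54 0 0 0; 1 0.56 0 0 0; 1 0.56 0 0 0")

```text
t: 20.97
tool_pos: [0.545, 0.0492, 0.1417]
tool_rot: [1.293, 1.153, -1.293]
contact_force: [0.5, -0.9, -2.8]
opening: 0.0136
```

Emit:
drive_tool(commands="1 0 0 0 0; 1 0 0 0 0; 1 0 0 0 0; 1 0 0 0 0")

```text
t: 21.3
tool_pos: [0.5451, 0.0491, 0.1419]
tool_rot: [1.293, 1.153, -1.293]
contact_force: [-0.1, -0.9, -2.6]
opening: 0.0132
```

```bash
python3 look.py m wrist scene; python3 - <<'E'
from h import *; from station import ctrl
o=ctrl.get_obs();plan(o,[.5449,.049,.141],-6.5)
im,d,K,T=load('m_wrist')
cv2.imwrite('pics/c7.png',cv2.resize(cv2.imread('pics/m_scene.png')[120:240,260:420],None,fx=4,fy=4,interpolation=cv2.INTER_CUBIC))
zb=o['tool_pos'][2]-.0217
print('underside',zb,'ball',onplane(K,T,(329,167),zb+.016),'pocket',onplane(K,T,(323,169),zb+.009))
for uv in [(285,130),(360,130),(285,230),(365,230)]:
    print((T@np.append(d[uv[1],uv[0]]*(np.linalg.inv(K)@[uv[0],uv[1],1]),1))[:3].round(4))
E
```

```text
{'t': np.float64(21.4), 'q': array([-0.0461, -0.0603,  1.8788, -0.    ,  1.3229,  0.0684]), 'dq': array([-0.0005,  0.003 ,  0.0019,  0.0014,  0.0007,  0.0013]), 'effort': array([-9.00000e-04, -3.38833e+01, -3.65989e+01,  1.04000e-02,
       -2.60000e-03, -0.00000e+00]), 'tool_pos': array([0.545 , 0.0491, 0.1418]), 'tool_rot': array([ 1.2931,  1.1527, -1.2929]), 'contact_force': array([ 0.9142, -0.7795, -1.8978]), 'wrist_torque': array([-0.0738, -0.0474, -0.0129]), 'opening': np.float64(0.0134)} 0.0187
tool axes
 [[ 0.     0.993 -0.114]
 [-0.    -0.114 -0.993]
 [-1.     0.     0.   ]] cur jaw -6.56 shift units [ 0.02  -0.002  0.003] turn deg -0.06 units -0.012 q6 0.07
underside 0.1201138462578763 ball [0.55332607 0.09528063 0.13611385] pocket [0.55010044 0.09328086 0.12911385]
[0.5331 0.1151 0.1266]
[0.5711 0.1107 0.127 ]
[0.5247 0.0605 0.1262]
[0.5697 0.0551 0.1256]
```

View pics/m_wrist.png

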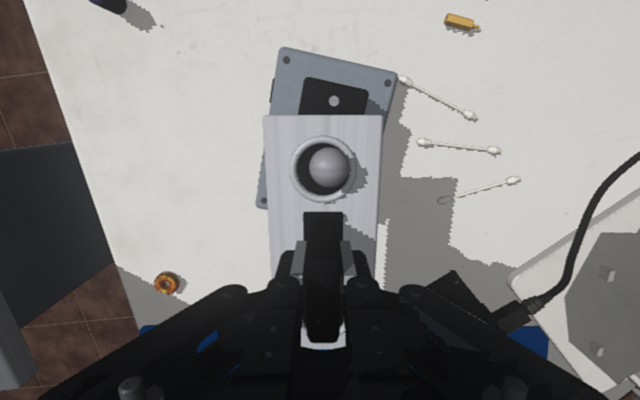

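View pics/c7.png

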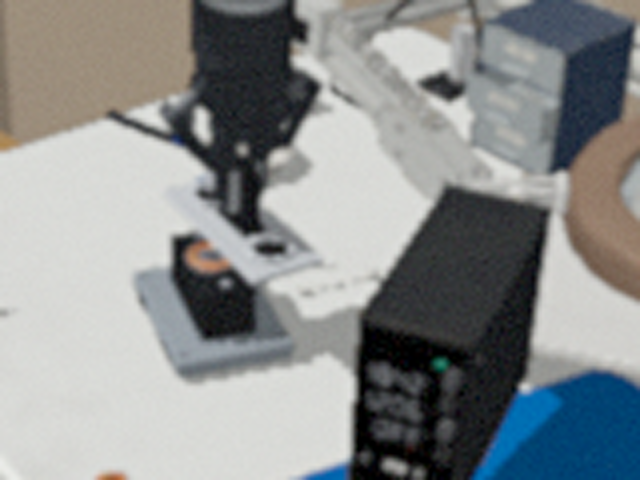

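The tray is level with its underside at z 0.120, 51 mm above the coil. The ball is at (0.553, 0.095) against the coil at (0.550, 0.094), and the views show the tray clear of the head and the foot. Handing in.

```bash
python3 -c "
from station import ctrl
print(ctrl.finish_job())"
```

```text
the job is handed in; nothing more can be done
None
```

I seated the coil head on the foot's pegs and let go of it. Then I lifted the tray by its grip, carried it above the power supply and stopped with the ball over the coil. The job was handed in at about 21.4 s of the 72 s.

| Check | Measured |
|---|---|
| Coil head (after release) | underside at z ≈ 0.020, top flat; disc centre 1 mm from the foot centre; angle within about 0.5° of the pegs' line |
| Tray (end) | held with the fingers at 13.4 mm on the grip, arm at rest; plate height even to about 1.4 mm at four points; underside 51 mm above the coil's top |
| Ball (end) | in its pocket, about 4 mm sideways of the coil's centre |
| Contact (end) | pictures show the tray clear of the head, the foot and the power supply |

- **Side force:** as the pegs entered, there was a side force of about 3 N. A 2 mm correction removed it.
- **Early angle:** the first rough foot angle from the top camera was about 2° off the wrist view, so I used the wrist measurement.
- **Bystanders:** I never touched them, and those in the pictures looked unmoved, but I did not re-measure their positions.

No check failed. The hand-in gives no verdict.

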